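Feel out the hidden notch with the stop key

ROBOT

A 6-joint arm with a two-finger parallel gripper is mounted at the origin on a cart in front of the work surface, level with it; the furniture and walls round the work are solid. World frame = base frame: x ahead of the robot, y to its left, z up, the work surface at z = 0. Lengths are in mm, angles in rad, forces in N, time in s.
With the tool pointing down it reaches from about 350 to 975 mm from the base axis. Payload 7.1 kg.
Tool frame: the origin (TCP) lies midway between the tips of the shut fingers; the grasp point (between the pads) lies 19 mm behind it; z points along the fingers, y is the line along which they close (so a half turn about z gives the same grasp; the last joint's range is limited). The gripper opens to 88 mm and grips with 3 to 60 N. Pads are 20 mm wide; open, the fingers measure 115 mm over their backs; the gripper's body (75 mm by 178 mm) begins 61 mm behind the grasp point.
Start: joints at [1.183, 0.423, 1.63, -0, 1.089, -0.019], TCP at [225.278, 582.97, 222.675] pointing down, gripper open.
Joint ranges: [-3, 3], [-0.9, 2.11], [0.09, 2.58], [-1.31, 4.45], [0.11, 2.69], [-2.54, 2.54]. Speed limits (rad/s): [2.39, 2.39, 3.01, 3.14, 3.14, 3.14].

INTERFACE

Orientations are given as a rotation vector (axis times angle).
In Python, from workcell import ctrl gives the robot as it stands. The module is installed in compiled form; this text tells all that it offers.
- The arm moves only by the tool servo_tool, never from a script. Its argument "increments" is a list of rows, each a list of 7 numbers: the shift along the world's x, y, z in cm, then the turn, a rotation vector about the world's x, y, z in degrees, then the opening, from -1 (shut) to 1 (fully open). A call has 1 to 20 rows; each row is the pose to reach, as a shift and turn from the pose commanded when the call began; what a row does not reach only later rows make up. A row lasts 1/12 s, in which the tool goes at most 41.7 mm and 7.16 degrees, less where a joint would pass 70% of its speed; a pose out of reach is approached as far as the arm can. A call with a gripper value outside its range is refused whole. The fingers move at their own pace and stop on an object; the grip force is fixed at half the most. Time passes only in rows, so rows that repeat a pose let the fingers close. It gives the time, the measured TCP pose, the force, the opening and the grip force at its end, in the units of the state.
- ctrl.get_obs(): the state, without advancing time (a new reading comes with each control period).
- ctrl.get_image(name): name is "scene" or "top"; returns a dict with "image" (384x512x3 uint8, red, green, blue), "fx", "fy", "cx", "cy" (pixels), "k1" (the pictures are not rectified: a ray, as slopes to the right and down, at radius r is drawn at 1 + k1 r^2 times it, then the intrinsics apply), "extrinsics" (4x4, takes a point from camera to world coordinates). Camera axes: x right, y up, looking along -z (the intrinsics and any distortion apply to the point x, -y, -z); pixel columns grow to the right and rows downward; lengths in mm; the calibration is good to about 2 mm. A picture is of the moment at which its call begins. There is no depth.
- ctrl.close_job(): hands the job in; it is judged then, once.
The state is a dict: "t": time; "qpos": joint angles; "qvel": joint speeds; "joint_torque": joint torques, N m; "ee_pos": TCP position; "orientation": TCP orientation; "ft_force": force on the tool from outside, world axes, zero at the start; "moment": the same for the moment, N m; "width": finger opening in mm; "grasp_force": force on a finger pad.
Only numpy, scipy, OpenCV 4.12 (cv2) and the standard library are available. Lean on these libraries where they do the work, as an engineer would, in place of code of your own. Each camera call takes 0.05 s, during which the arm holds its last target. There are 200 camera calls.

TASK

Lock the sloping stand with its stop key: pull the red-handled key out of its wooden holder and drag its blade along the floor of the slots in the sloping grey bed until it drops into the hidden notch, then let go and leave it standing there fully home. Only one of the two slots has a notch, somewhere along its floor; if one slot turns out smooth from end to end, try the other. Do not shift or tip the water cup, the small pigment jar or the wax block.

Things in the scene. Friction and masses are not known exactly. Their poses are not given: they have to be found in the camera images.
- bed: Grey bed of the fixed stand, 100 (x) x 324 (y) x 50 mm, upper face inclined 28 degrees, low edge towards the robot's right (world -y), high edge to its left. Origin: centre of the upper face, 76 mm above the bench; z points out of the face, square to it; y runs along the slots; x points up the slope. Two slots in line along y. The floor of just one (either) has a hidden notch. Nothing else stands on the face.
- slot_1 (a point): Centre of one slot's mouth, in the bed's face at bed y = +66 mm, axes as the bed. Slot 84 mm long (y), 15 mm wide (x), square walls, smooth floor 30 mm below the face. If the notch is here, it crosses the whole width, is 17 mm long in y, its bottom 41 mm below the face, its centre anywhere up to 24 mm either way along y from the slot's centre.
- slot_2 (a point): Centre of the other slot's mouth, at bed y = -66 mm; axes and all sizes as slot_1. Exactly one of the two slots has the notch.
- key_grip (a point): Centre of the red handle of the loose stop key (about 70 g), which starts upright in its holder. z along the key towards the handle's end, y across the handle's wide side. Handle 18 (x) x 30 (y) x 44 (z) mm; below it a steel blade 8 (x) x 12 (y) mm, 46 mm long, its flat end 68 mm below this point. Best gripped across the 30 mm. In a slot the key's y lies along the bed's y, either way round.
- key_tip (a point): Centre of the flat end of the key's blade, on the key's axis, 68 mm from key_grip; same axes.
- holder: Fixed wooden block 56 (x) x 70 (y) x 46 (z) mm, origin at the centre of its underside, on the bench left or right of the stand, yaw within 0.6 rad. The key's blade stands loosely in a 36 mm deep hole in the middle of its top: pull the key straight up by more than 40 mm to free it.
- water_cup: Bystander: plastic cup, 108 mm across, 132 mm high, loose on the other side of the stand from the holder; origin at the centre of its underside.
- pigment_jar: Bystander: small jar with a reddish-brown cap, 34 mm across, 66 mm high, loose, 65 to 90 mm from the key, beyond one of its wide ends (the -y side of the holder), so fingers opened fully there would strike it; origin at the centre of its underside.
- wax_block: Bystander: upright yellow wax block, 48 x 48 x 75 mm, loose, beside the low edge of the stand; origin at the centre of its underside.
- key: The whole stop key; its origin and axes are those of key_tip.
Mind the look-alikes: they are no part of the job. Of the things like the key, leave any that is purple or yellow; of the rest the larger one is meant.

How it is judged:
By the outcome, as a careful person would: the job done as asked, in the order asked, and still so for the second after the job is handed in, with the robot touching nothing.
It also fails if it takes over 72 s, if anything falls off the work surface, if the arm or the gripper's body presses on something with over 40 N, if the wrist force passes 120 N, or if a joint passes its speed limit or range.

## Working session

There is one attempt and no reset: what is moved stays moved. The work goes in short steps, Python scripts to look and compute and a tool call to move; the robot and the scene stay as the last step left them, time stands still between calls to the robot, and variables do not carry over. Pictures are saved under pics/ and viewed, at most 10 in all, crops included, and the job is handed in when it is done.

Besides the shell and the picture viewer there is one more tool, called after "Emit:" by a JSON object that holds its "name" and its "arguments". servo_tool: Moves the arm, as the interface text tells. Its arguments: {"type":"object","properties":{"increments":{"type":"array","items":{"type":"array","items":{"type":"number"}}}},"required":["increments"]}

```bash
mkdir -p pics; cat > h.py <<'E'
import numpy as np, cv2
from workcell import ctrl
def grab(n,f=None):
    d=ctrl.get_image(n)
    if f: cv2.imwrite(f,d["image"][:,:,::-1])
    return d
def cam(d):
    E=np.array(d["extrinsics"]);return E[:3,:3],E[:3,3]
def ray(d,u,v):
    R,t=cam(d);x=(u-d["cx"])/d["fx"];y=(v-d["cy"])/d["fy"]
    rd=np.hypot(x,y);r=rd
    for _ in range(30): r=rd/(1+d["k1"]*r*r)
    s=r/rd if rd else 1
    w=R@np.array([x*s,-y*s,-1]);return t,w/np.linalg.norm(w)
def atz(d,u,v,z):
    t,w=ray(d,u,v);return t+w*(z-t[2])/w[2]
def proj(d,p):
    R,t=cam(d);c=R.T@(np.array(p,float)-t);x,y=c[0]/-c[2],-c[1]/-c[2]
    k=1+d["k1"]*(x*x+y*y);return np.array([x*k*d["fx"]+d["cx"],y*k*d["fy"]+d["cy"]])
def tri(a,pa,b,pb):
    t1,w1=ray(a,*pa);t2,w2=ray(b,*pb)
    s=np.linalg.lstsq(np.c_[w1,-w2],t2-t1,rcond=None)[0]
    p,q=t1+s[0]*w1,t2+s[1]*w2;return (p+q)/2,np.linalg.norm(p-q)
E
python3 - <<'E'
from h import *
import pickle
D={n:grab(n,f"pics/{n}0.png") for n in("scene","top")}
pickle.dump(D,open("d0.pkl","wb"))
for n,d in D.items(): print(n,d["fx"],d["cx"],d["cy"],d["k1"],np.round(d["extrinsics"],3).tolist())
o=ctrl.get_obs();print(o["orientation"],o["width"],o["t"])
a=cv2.imread("pics/scene0.png");cv2.imwrite("pics/s0.png",cv2.resize(a,(800,600),interpolation=2))
a=cv2.imread("pics/top0.png");cv2.imwrite("pics/t0.png",cv2.resize(a,(800,600),interpolation=2))
E
```

```text
scene 408.1019411573967 251.77611363516326 199.25998082202625 -0.05201157535826048 [[0.844, 0.329, -0.423, 54.753], [-0.536, 0.489, -0.689, -756.904], [-0.02, 0.808, 0.589, 715.147], [0.0, 0.0, 0.0, 1.0]]
top 355.96234620569885 257.894933372481 191.82863263129934 -0.0493465562055871 [[-0.01, 0.992, -0.122, 368.766], [-1.0, -0.012, -0.011, -2.527], [-0.012, 0.122, 0.992, 1210.959], [0.0, 0.0, 0.0, 1.0]]
[-5.75909587e-01 -3.08806099e+00  2.20979398e-03] 87.69278417082347 0.1
```

View pics/s0.png

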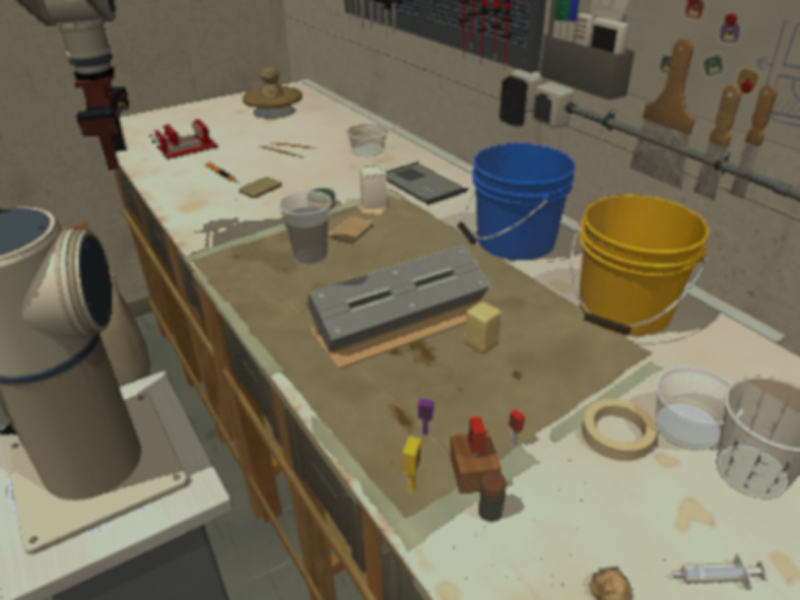

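View pics/t0.png

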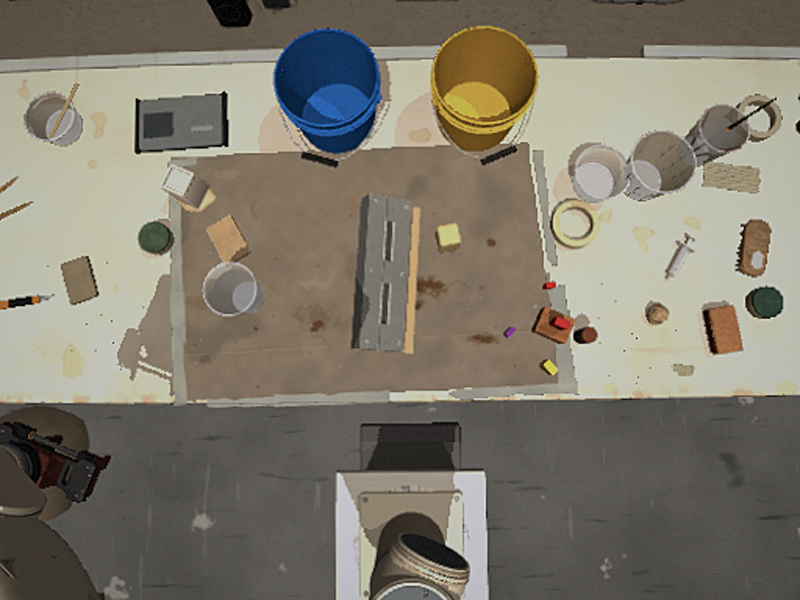

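The scene view shows the key with its larger red handle in the holder at about (478,435). The purple, yellow and small red keys are beside it. The top view has the bed centred near (388,272), its slots at (390,238) and (385,305), the key at (562,322), the jar at (586,335) and the wax at (448,236). Next I'll crop for accuracy.

```bash
python3 - <<'E'
import cv2,numpy as np
t=cv2.imread("pics/top0.png");s=cv2.imread("pics/scene0.png")
def c(im,u,v,w,h,k):
    o=cv2.resize(im[v:v+h,u:u+w],None,fx=k,fy=k,interpolation=cv2.INTER_CUBIC)
    for i in range(0,w,10): cv2.line(o,(i*k,0),(i*k,6 if i%50 else 14),(0,255,255),1);
    for j in range(0,h,10): cv2.line(o,(0,j*k),(6,j*k),(0,255,255),1)
    return o
A=c(t,215,115,70,120,5);B=c(t,325,170,75,75,6)
o=np.zeros((600,800,3),np.uint8);o[:600,:350]=A;o[:450,350:]=B;cv2.imwrite("pics/a.png",o)
A=c(s,190,150,132,85,6);cv2.imwrite("pics/b.png",A[:,:792])
B=c(s,250,245,98,96,6);cv2.imwrite("pics/c.png",B)
E
```

```text
(no output)
```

View pics/a.png

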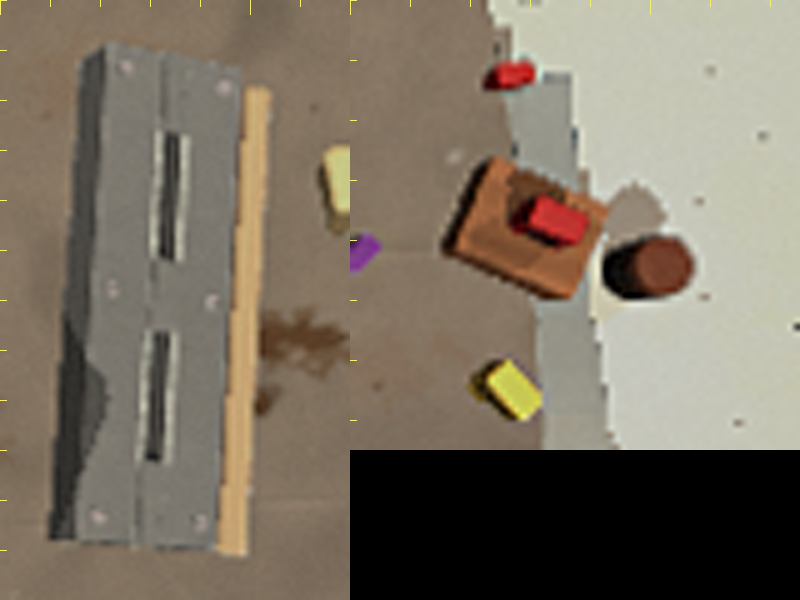

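View pics/b.png

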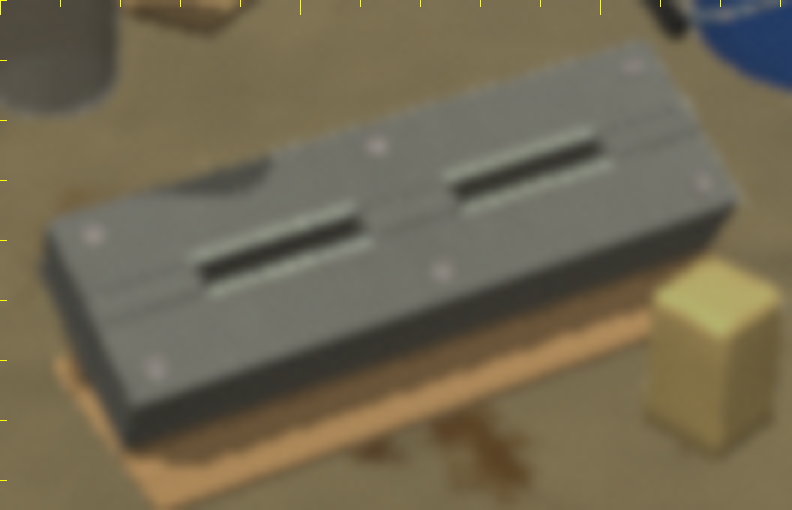

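View pics/c.png

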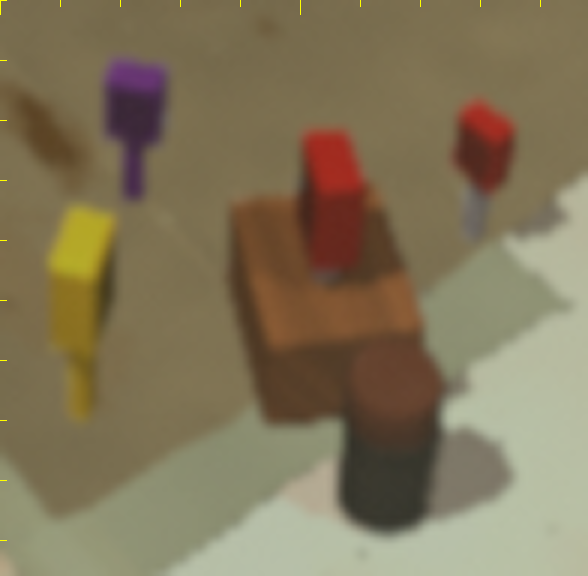

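The crops give clear corners for the bed face, both slot mouths, the holder top and the red handle. I'll fit their poses now.

```bash
cat > fit.py <<'E'
from h import *
import pickle
from scipy.optimize import least_squares
from scipy.spatial.transform import Rotation as Ro
D=pickle.load(open("d0.pkl","rb"))
def px(n,L): 
    k,o={'tb':(5,(215,115)),'tk':(6,(325-350/6,170)),'sb':(6,(190,150)),'sk':(6,(250,245))}[n]
    return (np.array(L,float)+.5)/k+np.array(o)-.5
def Rbed(yaw): # yaw: direction of bed y in world
    y=np.array([np.cos(yaw),np.sin(yaw),0]);h=np.cross(y,[0,0,1]) # horizontal x = y x z
    x=h*np.cos(np.radians(28))+np.array([0,0,np.sin(np.radians(28))])
    return np.c_[x,y,np.cross(x,y)]
C=[(50,162),(50,-162),(-50,-162),(-50,162)] # high-near, high-far, low-far, low-near
def sl(c): return [(7.5,c+42),(7.5,c-42),(-7.5,c-42),(-7.5,c+42)]
bp=np.array([(a,b,0) for a,b in C+sl(66)+sl(-66)],float)
ot=px('tb',[(76,540),(107,43),(242,67),(217,548),(145,460),(152,332),(171,332),(161,461),(158,258),(163,131),(181,133),(174,260)])
os_=px('sb',[(47,230),(645,40),(738,203),(133,408),(197,262),(357,212),(368,236),(212,286),(447,183),(595,138),(605,155),(463,202)])
def P(p,pts):R=Rbed(p[2]);return pts@R.T+[p[0],p[1],76]
def rb(p): 
    w=P(p,bp);return np.r_[[proj(D['top'],q) for q in w]-ot,[proj(D['scene'],q) for q in w]-os_].ravel()
b=least_squares(rb,[500,0,np.pi],loss='soft_l1')
if __name__=="__main__":
    print('bed',b.x);print(np.round(b.fun.reshape(-1,2),1).tolist())
hk=np.array([(9,15,22),(9,-15,22),(-9,-15,22),(-9,15,22)],float)
hh=np.array([(28,35,46),(28,-35,46),(-28,-35,46),(-28,35,46)],float)
def rk(pts,ot,os_,z):
    def f(p):
        c,s=np.cos(p[2]),np.sin(p[2]);w=pts@np.array([[c,-s,0],[s,c,0],[0,0,1]]).T+[p[0],p[1],p[3] if len(p)>3 else z]
        return np.r_[[proj(D['top'],q) for q in w]-ot,[proj(D['scene'],q) for q in w]-os_].ravel()
    return f
kt=px('tk',[(537,196),(590,217),(574,245),(526,226)]);ks=px('sk',[(347,131),(365,187),(318,193),(303,133)])
ht=px('tk',[(492,155),(608,210),(570,299),(452,250)]);hs=px('sk',[(375,193),(420,328),(268,348),(232,205)])
if __name__=="__main__":
    for nm,f,x0 in(('key',rk(hk,kt,ks,78),[440,-300,-.4]),('keyz',rk(hk,kt,ks,78),[440,-300,-.4,78]),('hold',rk(hh,ht,hs,0),[440,-300,-.4])):
        r=least_squares(f,x0);print(nm,r.x,np.round(r.fun.reshape(-1,2),1).tolist())
    print('jar',atz(D['top'],*px('tk',[(664,265)])[0],66), 'wax',atz(D['top'],448*.64,236*.64,75))
    R=Rbed(b.x[2]);print(R)
    for y in(66,-66):print(P(b.x,np.array([[0,y,0.]])))
E
python3 fit.py
```

```text
bed [567.65034756  43.10019298   3.08183224]
[[0.3, 0.5], [0.1, -0.5], [0.3, 0.2], [0.6, 0.8], [-0.2, 0.4], [-0.2, -0.1], [0.2, 0.5], [0.9, 0.5], [-0.6, 0.1], [-0.2, 0.2], [0.4, 0.6], [0.4, 0.3], [0.0, -2.1], [0.2, -1.3], [1.1, -1.4], [0.6, -0.5], [-0.5, -0.3], [0.1, -0.8], [0.6, -0.4], [-0.7, 0.2], [-0.1, -0.8], [0.1, -1.4], [0.9, -0.1], [-0.4, 0.3]]
key [ 4.54611749e+02 -3.09509047e+02 -4.50680013e-01] [[0.9, 0.0], [0.8, 0.6], [1.2, 1.1], [0.4, 0.2], [0.3, -1.6], [0.6, -0.4], [-0.2, -0.5], [-0.8, -1.0]]
keyz [ 4.56316950e+02 -3.08068525e+02 -4.50353036e-01  7.31660058e+01] [[0.0, -0.4], [-0.1, 0.1], [0.3, 0.7], [-0.4, -0.2], [0.4, -0.7], [0.6, 0.4], [-0.1, 0.3], [-0.7, -0.1]]
hold [ 4.54622399e+02 -3.09348731e+02 -4.44491532e-01] [[0.7, 0.6], [0.9, 0.3], [0.6, 1.0], [0.6, 0.2], [0.4, -1.9], [0.8, 0.1], [-0.3, -0.3], [-0.7, -1.2]]
jar [ 434.36013115 -373.12331665   66.        ] wax [641.83686068 -85.80917582  75.        ]
[[ 0.05273391 -0.99821488 -0.02803912]
 [ 0.88137142  0.05972484 -0.4686335 ]
 [ 0.46947156  0.          0.88294759]]
[[501.76816561  47.04203272  76.        ]]
[[633.53252952  39.15835324  76.        ]]
```

```bash
cat > plan.py <<'E'
from h import *
from scipy.spatial.transform import Rotation as Ro
def inc(tcp,ty,tz,o=None):
    """shift(cm), turn(deg) from the commanded~measured pose to TCP with tool y=±ty, z=tz"""
    o=o or ctrl.get_obs();R0=Ro.from_rotvec(o["orientation"]).as_matrix();out=[]
    for s in(1,-1):
        y=s*np.array(ty)/np.linalg.norm(ty);z=np.array(tz)/np.linalg.norm(tz);R=np.c_[np.cross(y,z),y,z]
        out.append((np.round((np.array(tcp)-o["ee_pos"])/10,2),np.round(np.degrees(Ro.from_matrix(R@R0.T).as_rotvec()),2)))
    return out
def show(): 
    o=ctrl.get_obs();print({k:np.round(o[k],2).tolist() for k in("t","qpos","ee_pos","ft_force","moment","width","grasp_force")});R=Ro.from_rotvec(o["orientation"]).as_matrix();print("tool y",R[:,1].round(3),"z",R[:,2].round(3))
E
python3 - <<'E'
from plan import *
show()
for z in(150,59): print(inc([455.3,-309,z],[.433,.901,0],[0,0,-1]))
E
```

```text
{'t': 0.1, 'qpos': [1.18, 0.42, 1.63, -0.0, 1.09, -0.02], 'ee_pos': [225.09, 582.51, 221.96], 'ft_force': [0.31, 0.24, -0.89], 'moment': [-0.03, -0.01, -0.04], 'width': 87.69, 'grasp_force': 0.0}
tool y [ 0.36   0.933 -0.001] z [-0.001 -0.001 -1.   ]
[(array([ 23.02, -89.15,  -7.2 ]), array([ 0.07, -0.03, -4.54])), (array([ 23.02, -89.15,  -7.2 ]), array([5.0000e-02, 1.1000e-01, 1.7546e+02]))]
[(array([ 23.02, -89.15, -16.3 ]), array([ 0.07, -0.03, -4.54])), (array([ 23.02, -89.15, -16.3 ]), array([5.0000e-02, 1.1000e-01, 1.7546e+02]))]
```

Emit:
{"name": "servo_tool", "arguments": {"increments": [[20.5,-48,1,0,0,-4.5,0.13],[20.5,-48,1,0,0,-4.5,0.13],[20.5,-48,1,0,0,-4.5,0.13],[20.5,-48,1,0,0,-4.5,0.13],[20.5,-48,1,0,0,-4.5,0.13],[20.5,-48,1,0,0,-4.5,0.13],[20.5,-48,1,0,0,-4.5,0.13],[20.5,-48,1,0,0,-4.5,0.13],[20.5,-48,1,0,0,-4.5,0.13],[20.5,-48,1,0,0,-4.5,0.13],[20.5,-48,1,0,0,-4.5,0.13],[20.5,-48,1,0,0,-4.5,0.13],[20.5,-48,1,0,0,-4.5,0.13],[20.5,-48,1,0,0,-4.5,0.13]]}}

```text
t: 1.27
ee_pos: [431.6, 99.7, 232.7]
orientation: [0.703, 3.061, -0.001]
ft_force: [-0.3, 0.1, 0.5]
width: 49.5
grasp_force: 0.0
```

Emit:
{"name": "servo_tool", "arguments": {"increments": [[2.5,-41.2,-8,0,0,0,0.13],[2.5,-41.2,-8,0,0,0,0.13],[2.5,-41.2,-8,0,0,0,0.13],[2.5,-41.2,-8,0,0,0,0.13],[2.5,-41.2,-8,0,0,0,0.13],[2.5,-41.2,-8,0,0,0,0.13],[2.5,-41.2,-8,0,0,0,0.13],[2.5,-41.2,-8,0,0,0,0.13],[2.5,-41.2,-8,0,0,0,0.13],[2.5,-41.2,-8,0,0,0,0.13],[2.5,-41.2,-8,0,0,0,0.13],[2.5,-41.2,-8,0,0,0,0.13],[2.5,-41.2,-8,0,0,0,0.13],[2.5,-41.2,-8,0,0,0,0.13],[2.5,-41.2,-8,0,0,0,0.13],[2.5,-41.2,-8,0,0,0,0.13]]}}

```text
t: 2.6
ee_pos: [455.6, -307.7, 153.1]
orientation: [0.694, 3.064, -0.0]
ft_force: [0.3, 0.1, 0.4]
width: 49.7
grasp_force: 0.0
```

```bash
python3 - <<'E'
from plan import *
show()
print(inc([455.3,-309,59],[.433,.901,0],[0,0,-1])[0])
a=grab("top","pics/t1.png");b=grab("scene","pics/s1.png")
A=a["image"][160:250,310:400,::-1];B=b["image"][225:345,240:360,::-1]
cv2.imwrite("pics/d.png",np.hstack([cv2.resize(A,(400,400),interpolation=2),cv2.resize(B,(400,400),interpolation=2)]))
E
```

```text
{'t': 2.6, 'qpos': [-0.62, 0.41, 1.85, 0.0, 0.89, -1.74], 'ee_pos': [455.57, -307.69, 153.09], 'ft_force': [0.33, 0.09, 0.35], 'moment': [-0.02, -0.01, -0.05], 'width': 49.68, 'grasp_force': 0.0}
tool y [0.431 0.902 0.   ] z [ 0. -0. -1.]
(array([-0.03, -0.13, -9.41]), array([ 0.01,  0.02, -0.14]))
```

View pics/d.png

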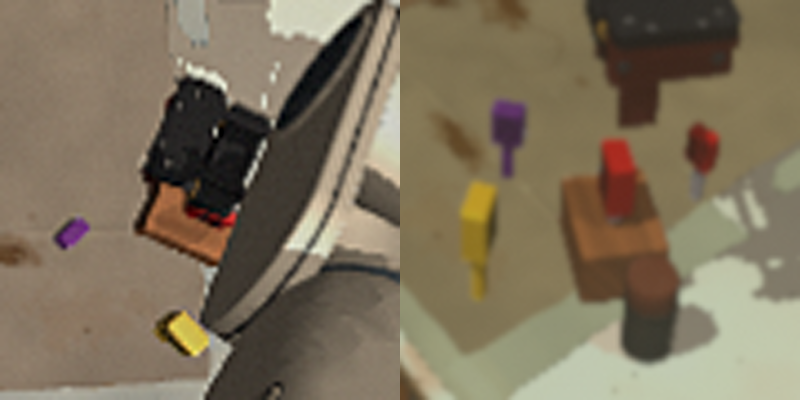

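The scene view shows the gripper squarely above the red handle, with the purple, yellow and small red keys clear of it. I'll descend and grip.

Emit:
{"name": "servo_tool", "arguments": {"increments": [[0,-0.1,-3,0,0,0,0.13],[0,-0.1,-6,0,0,0,0.13],[0,-0.1,-8,0,0,0,0.13],[0,-0.1,-9.4,0,0,0,0.13],[0,-0.1,-9.4,0,0,0,0.13],[0,-0.1,-9.4,0,0,0,0.13],[0,-0.1,-9.4,0,0,0,-1],[0,-0.1,-9.4,0,0,0,-1],[0,-0.1,-9.4,0,0,0,-1],[0,-0.1,-9.4,0,0,0,-1],[0,-0.1,-9.4,0,0,0,-1],[0,-0.1,-9.4,0,0,0,-1],[0,-0.1,-9.4,0,0,0,-1],[0,-0.1,-9.4,0,0,0,-1]]}}

```text
t: 3.87
ee_pos: [456.0, -310.4, 59.8]
orientation: [0.697, 3.062, -0.001]
ft_force: [0.6, 2.0, 7.1]
width: 30.0
grasp_force: 30.0
```

Emit:
{"name": "servo_tool", "arguments": {"increments": [[0,0,1,0,0,0,-1],[0,0,2,0,0,0,-1],[0,0,3.5,0,0,0,-1],[0,0,5,0,0,0,-1],[0,0,7,0,0,0,-1],[0,0,10,0,0,0,-1],[0,0,13,0,0,0,-1],[0,0,16,0,0,0,-1],[0,0,16,0,0,0,-1],[0,0,16,0,0,0,-1],[0,0,16,0,0,0,-1]]}}

```text
t: 4.78
ee_pos: [454.7, -309.7, 218.7]
orientation: [-0.697, -3.063, -0.0]
ft_force: [-0.1, 1.1, -0.7]
width: 29.7
grasp_force: 30.0
```

```bash
python3 - <<'E'
from plan import *
from fit import b,P,Rbed
show()
R=Rbed(b.x[2]);bz=R[:,2];by=R[:,1]
for y in(66-24,66,66+35,-66):
    q=P(b.x,np.array([[0,y,0.]]))[0]
    for up in (60,10,-25,-30,-41): print(y,up,(q+bz*(68-19+up)).round(1))
q=P(b.x,np.array([[0,66,0.]]))[0]
print(inc(q+bz*(49+40),by,-bz))
a=grab("scene","pics/s2.png");cv2.imwrite("pics/e.png",cv2.resize(a["image"][150:330,220:400,::-1],(600,600),interpolation=2))
E
```

```text
{'t': 4.78, 'qpos': [-0.62, 0.32, 1.8, -0.0, 1.02, -1.74], 'ee_pos': [454.73, -309.71, 218.73], 'ft_force': [-0.08, 1.06, -0.73], 'moment': [-0.02, 0.05, -0.04], 'width': 29.74, 'grasp_force': 29.98}
tool y [ 0.433  0.902 -0.   ] z [-0.  0. -1.]
42 60 [522.7  -5.5 172.2]
42 10 [524.1  18.  128.1]
42 -25 [525.1  34.4  97.2]
42 -30 [525.2  36.7  92.8]
42 -41 [525.5  41.9  83.1]
66 60 [498.7  -4.  172.2]
66 10 [500.1  19.4 128.1]
66 -25 [501.1  35.8  97.2]
66 -30 [501.2  38.1  92.8]
66 -41 [501.5  43.3  83.1]
101 60 [463.8  -1.9 172.2]
101 10 [465.2  21.5 128.1]
101 -25 [466.2  37.9  97.2]
101 -30 [466.3  40.2  92.8]
101 -41 [466.6  45.4  83.1]
-66 60 [630.5 -11.9 172.2]
-66 10 [631.9  11.5 128.1]
-66 -25 [632.9  27.9  97.2]
-66 -30 [633.   30.3  92.8]
-66 -41 [633.3  35.4  83.1]
[(array([ 4.45, 31.5 , -6.41]), array([ 16.71, -28.4 , 109.64])), (array([ 4.45, 31.5 , -6.41]), array([ 25.56,  15.04, -66.37]))]
```

View pics/e.png

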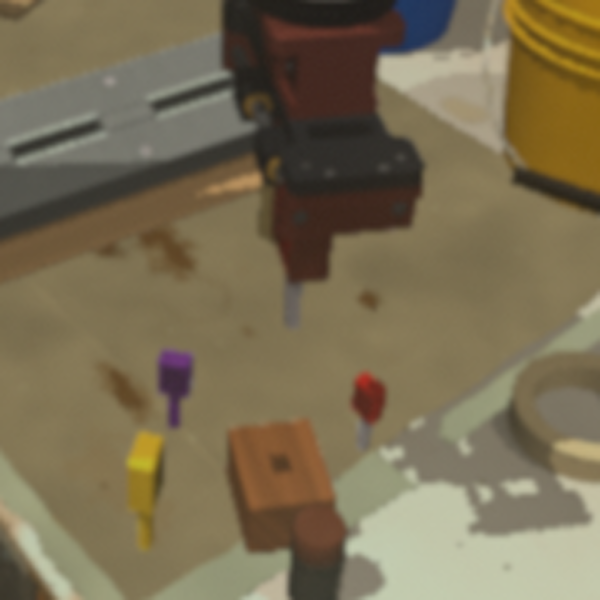

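The key is held upright with a clear blade, the holder is empty and the bystanders haven't moved. I'll move above slot_1, aligned with the bed.

Emit:
{"name": "servo_tool", "arguments": {"increments": [[4.4,31.5,-6.4,25.56,15.04,-66.37,-1],[4.4,31.5,-6.4,25.56,15.04,-66.37,-1],[4.4,31.5,-6.4,25.56,15.04,-66.37,-1],[4.4,31.5,-6.4,25.56,15.04,-66.37,-1],[4.4,31.5,-6.4,25.56,15.04,-66.37,-1],[4.4,31.5,-6.4,25.56,15.04,-66.37,-1],[4.4,31.5,-6.4,25.56,15.04,-66.37,-1],[4.4,31.5,-6.4,25.56,15.04,-66.37,-1],[4.4,31.5,-6.4,25.56,15.04,-66.37,-1],[4.4,31.5,-6.4,25.56,15.04,-66.37,-1],[4.4,31.5,-6.4,25.56,15.04,-66.37,-1],[4.4,31.5,-6.4,25.56,15.04,-66.37,-1],[4.4,31.5,-6.4,25.56,15.04,-66.37,-1],[4.4,31.5,-6.4,25.56,15.04,-66.37,-1],[4.4,31.5,-6.4,25.56,15.04,-66.37,-1],[4.4,31.5,-6.4,25.56,15.04,-66.37,-1]]}}

```text
t: 6.17
ee_pos: [499.5, 4.9, 154.9]
orientation: [-2.011, -1.897, -0.501]
ft_force: [0.6, 1.1, -0.2]
width: 30.0
grasp_force: 30.0
```

```bash
python3 - <<'E'
from plan import *
from fit import b,P,Rbed
show()
R=Rbed(b.x[2]);bz=R[:,2];by=R[:,1]
q=P(b.x,np.array([[0,66,0.]]))[0]
print(inc(q+bz*(49+8),by,-bz)[1])
a=grab("scene","pics/s3.png");t=grab("top","pics/t3.png")
o=ctrl.get_obs();Rt=Ro.from_rotvec(o["orientation"]).as_matrix()
tip=o["ee_pos"]+Rt[:,2]*49
print("tip px",proj(a,tip),proj(t,tip))
A=cv2.resize(a["image"][150:220,200:280,::-1],(800,700)[:2],interpolation=2);
cv2.imwrite("pics/f.png",cv2.resize(a["image"][145:235,200:320,::-1],(800,600),interpolation=2))
E
```

```text
{'t': 6.17, 'qpos': [-0.3, 0.41, 1.95, 0.58, 0.99, -0.62], 'ee_pos': [499.51, 4.93, 154.88], 'ft_force': [0.56, 1.13, -0.22], 'moment': [-0.32, 0.1, -0.02], 'width': 29.97, 'grasp_force': 29.98}
tool y [ 0.998 -0.059  0.001] z [ 0.028  0.468 -0.883]
(array([ 0.07,  1.54, -2.86]), array([ 0.05,  0.05, -0.06]))
tip px [239.68438876 183.2161642 ] [251.87509948 193.05225826]
```

View pics/f.png

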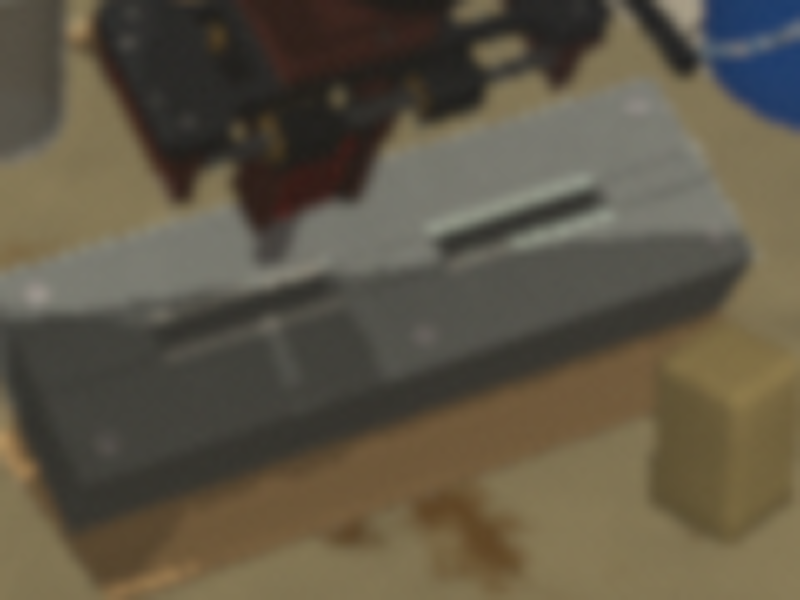

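The blade tip at crop (268,262) hangs over slot_1 and matches the prediction within about a pixel. I'll shift towards the near end of the slot and go in.

Emit:
{"name": "servo_tool", "arguments": {"increments": [[-3.0,0.18,0,0,0,0,-1],[-3.0,0.18,0,0,0,0,-1],[-2.95,1.12,-1.77,0,0,0,-1],[-2.92,1.59,-2.65,0,0,0,-1],[-2.9,1.83,-3.09,0,0,0,-1],[-2.89,2.06,-3.53,0,0,0,-1],[-2.87,2.29,-3.97,0,0,0,-1],[-2.86,2.53,-4.42,0,0,0,-1],[-2.84,2.76,-4.86,0,0,0,-1],[-2.84,2.76,-4.86,0,0,0,-1],[-2.84,2.76,-4.86,0,0,0,-1]]}}

```text
t: 7.18
ee_pos: [470.8, 32.7, 105.9]
orientation: [-2.011, -1.895, -0.501]
ft_force: [-0.2, -0.2, -1.5]
width: 29.7
grasp_force: 30.0
```

```bash
cat > st.py <<'E'
from plan import *
from fit import b,Rbed
def st():
    o=ctrl.get_obs();R=Rbed(b.x[2]);Rt=Ro.from_rotvec(o["orientation"]).as_matrix()
    tip=R.T@(o["ee_pos"]+Rt[:,2]*49-[b.x[0],b.x[1],76])
    print("t",round(float(o["t"]),2),"tip in bed",tip.round(2),"F bed",(R.T@o["ft_force"]).round(2),"M bed",(R.T@o["moment"]).round(2),"w",round(float(o["width"]),2),"tilt err deg",np.degrees(Rt.T@R@np.diag([1,-1,-1]))[[0,0,1],[1,2,2]].round(2))
if __name__=="__main__": st()
E
python3 st.py
```

```text
t 7.18 tip in bed [ -0.26  96.1  -15.01] F bed [-0.87  0.21 -1.26] M bed [ 0.06  0.36 -0.01] w 29.67 tilt err deg [-0.    0.01  0.03]
```

Emit:
{"name": "servo_tool", "arguments": {"increments": [[0.01,0.23,-0.44,0,0,0,-1],[0.03,0.47,-0.88,0,0,0,-1],[0.04,0.61,-1.15,0,0,0,-1],[0.04,0.66,-1.24,0,0,0,-1],[0.04,0.68,-1.28,0,0,0,-1],[0.04,0.7,-1.32,0,0,0,-1],[0.04,0.73,-1.37,0,0,0,-1],[0.04,0.73,-1.37,0,0,0,-1]]}}

```text
t: 7.85
ee_pos: [471.2, 39.6, 92.9]
orientation: [-2.011, -1.896, -0.501]
ft_force: [-2.2, -3.5, 5.4]
width: 29.6
grasp_force: 30.0
```

```bash
python3 st.py
```

```text
t 7.85 tip in bed [ -0.23  96.03 -29.78] F bed [-0.64  2.03  6.47] M bed [ 0.58  0.41 -0.04] w 29.57 tilt err deg [-0.04  0.01 -0.  ]
```

Emit:
{"name": "servo_tool", "arguments": {"increments": [[0.15,0.02,-0.06,0,0,0,-1],[0.3,0.01,-0.06,0,0,0,-1],[0.45,0,-0.06,0,0,0,-1],[0.6,-0.01,-0.06,0,0,0,-1],[0.75,-0.02,-0.06,0,0,0,-1],[0.9,-0.02,-0.06,0,0,0,-1],[1.05,-0.03,-0.06,0,0,0,-1],[1.2,-0.04,-0.06,0,0,0,-1],[1.35,-0.05,-0.06,0,0,0,-1],[1.5,-0.06,-0.06,0,0,0,-1]]}}

```text
t: 8.68
ee_pos: [479.5, 40.1, 92.4]
orientation: [-2.0, -1.893, -0.491]
ft_force: [-25.7, -17.0, 31.6]
width: 30.6
grasp_force: 30.8
```

```bash
python3 st.py
```

```text
t 8.68 tip in bed [  0.56  88.44 -30.68] F bed [-1.56 24.68 36.57] M bed [6.02 0.51 0.06] w 30.56 tilt err deg [-0.09 -0.17  0.75]
```

Emit:
{"name": "servo_tool", "arguments": {"increments": [[-0.4,0.02,0.05,0,0,0,-1],[-0.7,0.04,0.06,0,0,0,-1],[-0.9,0.05,0.06,0,0,0,-1],[-0.9,0.05,0.06,0,0,0,-1],[-0.9,0.08,0,0,0,0,-1],[-0.9,0.1,-0.05,0,0,0,-1],[-0.9,0.1,-0.05,0,0,0,-1]]}}

```text
t: 9.27
ee_pos: [477.5, 39.9, 92.2]
orientation: [-2.01, -1.896, -0.502]
ft_force: [-5.7, -8.6, 16.0]
width: 29.8
grasp_force: 30.0
```

```bash
python3 st.py
```

```text
t 9.27 tip in bed [-2.000e-02  8.984e+01 -3.066e+01] F bed [-0.41  5.16 18.3 ] M bed [ 1.38  0.33 -0.04] w 29.8 tilt err deg [-0.08  0.    0.01]
```

Emit:
{"name": "servo_tool", "arguments": {"increments": [[0,-0.04,0.09,0,0,0,-1],[0,-0.04,0.09,0,0,0,-1],[0.1,-0.05,0.09,0,0,0,-1],[0.2,-0.05,0.09,0,0,0,-1],[0.3,-0.06,0.09,0,0,0,-1],[0.4,-0.06,0.09,0,0,0,-1],[0.4,-0.06,0.09,0,0,0,-1]]}}

```text
t: 9.85
ee_pos: [478.5, 39.8, 92.2]
orientation: [-2.006, -1.895, -0.496]
ft_force: [-11.7, -10.5, 15.8]
width: 30.1
grasp_force: 30.0
```

```bash
python3 st.py
```

```text
t 9.85 tip in bed [ 4.000e-02  8.910e+01 -3.065e+01] F bed [-2.51 11.08 19.19] M bed [2.74 0.76 0.02] w 30.07 tilt err deg [-0.07 -0.03  0.34]
```

Emit:
{"name": "servo_tool", "arguments": {"increments": [[-0.4,-0.35,0.71,0,0,0,-1],[0,-0.38,0.71,0,0,0,-1],[1.5,-0.46,0.71,0,0,0,-1],[3,-0.55,0.71,0,0,0,-1],[4.2,-0.62,0.71,0,0,0,-1],[5.17,-0.68,0.71,0,0,0,-1],[5.17,-0.68,0.71,0,0,0,-1],[5.17,-0.68,0.71,0,0,0,-1],[5.17,-0.68,0.71,0,0,0,-1]]}}

```text
t: 10.6
ee_pos: [532.4, 33.1, 99.0]
orientation: [-2.011, -1.894, -0.501]
ft_force: [0.3, 0.2, -1.0]
width: 30.1
grasp_force: 30.0
```

```bash
python3 st.py
```

```text
t 10.6 tip in bed [  0.1   34.61 -23.02] F bed [-0.29 -0.32 -0.95] M bed [ 0.06  0.34 -0.06] w 30.08 tilt err deg [0.01 0.01 0.04]
```

Emit:
{"name": "servo_tool", "arguments": {"increments": [[0.01,0.15,-0.28,0,0,0,-1],[0.02,0.23,-0.44,0,0,0,-1],[0.02,0.28,-0.53,0,0,0,-1],[0.02,0.33,-0.62,0,0,0,-1],[0.02,0.36,-0.67,0,0,0,-1],[0.02,0.36,-0.67,0,0,0,-1],[0.02,0.36,-0.67,0,0,0,-1]]}}

```text
t: 11.18
ee_pos: [533.2, 36.4, 92.6]
orientation: [-2.012, -1.895, -0.501]
ft_force: [0.4, -0.7, -0.2]
width: 30.0
grasp_force: 30.0
```

```bash
python3 st.py
```

```text
t 11.18 tip in bed [  0.09  33.98 -30.26] F bed [-0.69 -0.46  0.13] M bed [0.08 0.34 0.01] w 29.97 tilt err deg [-0.    0.02 -0.01]
```

Emit:
{"name": "servo_tool", "arguments": {"increments": [[0,0.02,-0.04,0,0,0,-1],[0,0.04,-0.07,0,0,0,-1],[-0.15,0.05,-0.07,0,0,0,-1],[-0.3,0.06,-0.07,0,0,0,-1],[-0.45,0.07,-0.07,0,0,0,-1],[-0.6,0.08,-0.07,0,0,0,-1],[-0.75,0.09,-0.07,0,0,0,-1],[-0.9,0.09,-0.07,0,0,0,-1],[-1.05,0.1,-0.07,0,0,0,-1],[-1.2,0.11,-0.07,0,0,0,-1]]}}

```text
t: 12.02
ee_pos: [520.5, 37.9, 91.4]
orientation: [-2.011, -1.894, -0.5]
ft_force: [4.7, 2.4, -2.8]
width: 30.1
grasp_force: 30.0
```

```bash
python3 st.py
```

```text
t 12.02 tip in bed [  0.17  46.83 -31.64] F bed [ 1.02 -4.52 -3.76] M bed [-0.97  0.23 -0.03] w 30.07 tilt err deg [0.03 0.   0.06]
```

Emit:
{"name": "servo_tool", "arguments": {"increments": [[0,0.05,-0.09,0,0,0,-1],[0,0.1,-0.18,0,0,0,-1],[0,0.1,-0.18,0,0,0,-1],[0,0.1,-0.18,0,0,0,-1]]}}

```text
t: 12.35
ee_pos: [520.8, 38.8, 89.8]
orientation: [-2.011, -1.895, -0.5]
ft_force: [0.6, 0.9, -1.9]
width: 29.9
grasp_force: 30.0
```

```bash
python3 st.py
```

```text
t 12.35 tip in bed [  0.19  46.57 -33.47] F bed [-0.05 -0.57 -2.13] M bed [-0.18  0.38 -0.04] w 29.92 tilt err deg [-0.    0.01  0.06]
```

It drops below floor level without resistance, so this is the notch, at about bed y = 46.6. I'll lower it on.

Emit:
{"name": "servo_tool", "arguments": {"increments": [[0,0.09,-0.18,0,0,0,-1],[0.01,0.19,-0.35,0,0,0,-1],[0.02,0.28,-0.53,0,0,0,-1],[0.02,0.33,-0.62,0,0,0,-1],[0.02,0.36,-0.68,0,0,0,-1],[0.02,0.38,-0.71,0,0,0,-1],[0.02,0.4,-0.75,0,0,0,-1],[0.02,0.4,-0.75,0,0,0,-1]]}}

```text
t: 13.02
ee_pos: [521.1, 42.5, 82.8]
orientation: [-2.011, -1.895, -0.501]
ft_force: [-2.6, -2.4, 4.0]
width: 29.9
grasp_force: 30.0
```

```bash
python3 st.py
```

```text
t 13.02 tip in bed [  0.17  46.48 -41.4 ] F bed [-0.37  2.48  4.71] M bed [ 0.51  0.38 -0.04] w 29.88 tilt err deg [-0.02  0.01  0.03]
```

Contact is at -41.4 mm with 4.7 N, which is the notch bottom, 11 mm below the floor as specified. I'll press slightly, let go and back off.

Emit:
{"name": "servo_tool", "arguments": {"increments": [[0,0.02,-0.04,0,0,0,-1],[0,0.02,-0.04,0,0,0,-1],[0,0.02,-0.04,0,0,0,-0.25],[0,0.02,-0.04,0,0,0,-0.15],[0,0.02,-0.04,0,0,0,0],[0,0.02,-0.04,0,0,0,0.15],[0,0.02,-0.04,0,0,0,0.15],[0,0.02,-0.04,0,0,0,0.15],[0,0.02,-0.04,0,0,0,0.15]]}}

```text
t: 13.77
ee_pos: [521.3, 42.8, 82.1]
orientation: [-2.011, -1.895, -0.501]
ft_force: [-0.5, 0.3, -0.1]
width: 50.6
grasp_force: 0.0
```

```bash
python3 st.py
```

```text
t 13.77 tip in bed [  0.18  46.23 -42.2 ] F bed [ 0.17  0.53 -0.19] M bed [ 0.07  0.24 -0.1 ] w 50.59 tilt err deg [-0.    0.01  0.01]
```

Emit:
{"name": "servo_tool", "arguments": {"increments": [[-0.02,-0.47,0.88,0,0,0,0.15],[-0.06,-0.94,1.77,0,0,0,0.15],[-0.11,-1.87,3.53,0,0,0,0.15],[-0.17,-2.81,5.3,0,0,0,0.15],[-0.25,-4.2,7.9,0,0,0,0.15],[-0.34,-5.6,10.6,0,0,0,0.15],[-0.42,-7,13.2,0,0,0,0.15],[-0.42,-10,15,0,0,0,0.15],[-0.42,-14,15,0,0,0,0.15],[-0.42,-18,15,0,0,0,0.15],[-0.42,-20,15,0,0,0,0.15],[-0.42,-20,15,0,0,0,0.15],[-0.42,-20,15,0,0,0,0.15]]}}

```text
t: 14.85
ee_pos: [517.0, -158.5, 232.9]
orientation: [-2.014, -1.893, -0.502]
ft_force: [-0.5, 0.0, -0.2]
width: 50.5
grasp_force: 0.0
```

```bash
python3 - <<'E'
from plan import *
from fit import b,P
show()
s=grab("scene","pics/s9.png");t=grab("top","pics/t9.png")
for h in(5,49): # handle bottom/top heights above face when home
    q=P(b.x,np.array([[0,46.5,float(h)]]))[0];print(h,proj(s,q),proj(t,q))
A=cv2.resize(s["image"][140:240,190:320,::-1],(780,600),interpolation=2)[:,:500]
B=cv2.resize(t["image"][110:240,215:280,::-1],(300,600),interpolation=2)
cv2.imwrite("pics/g.png",np.hstack([A,B]))
E
```

```text
{'t': 14.85, 'qpos': [-0.56, 0.41, 1.73, 0.44, 1.29, -0.68], 'ee_pos': [516.99, -158.45, 232.85], 'ft_force': [-0.54, 0.05, -0.19], 'moment': [-0.31, 0.13, -0.04], 'width': 50.47, 'grasp_force': 0.0}
tool y [ 0.998 -0.062  0.   ] z [ 0.03   0.468 -0.883]
5 [243.51538545 187.70346116] [247.24523202 187.96920823]
49 [246.70676672 179.43890387] [253.38182541 186.61654894]
```

View pics/g.png

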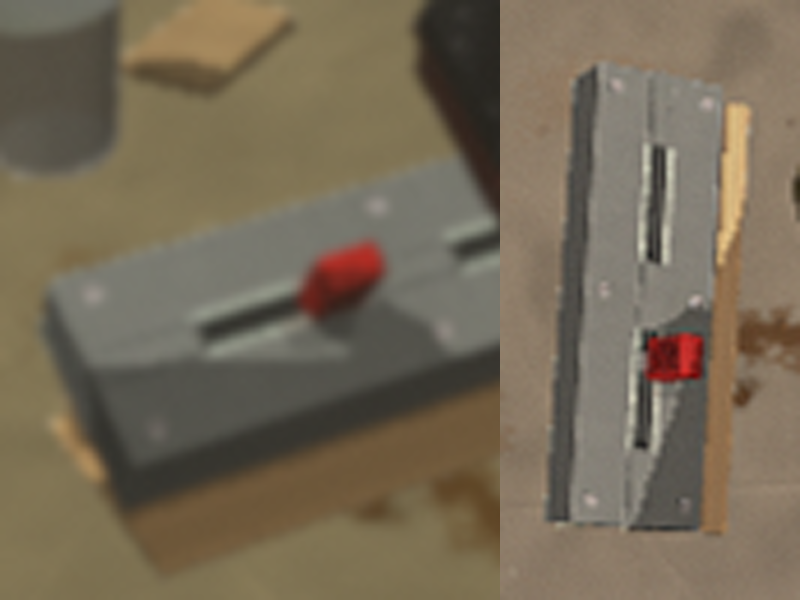

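```bash
python3 - <<'E'
from h import *
from fit import b,P
s=grab("scene");t=grab("top")
for nm,L in(("home",-41),("floor",-30)):
  for th in(0,6,10):
    a=np.radians(th)
    for xt in (0,2.5):
        f=lambda d,x=0:P(b.x,np.array([[xt-d*np.sin(a)+x*np.cos(a),46.5,L+d*np.cos(a)+x*np.sin(a)]]))[0]
        print(nm,th,xt,"end",proj(t,f(90)).round(1),proj(s,f(90)).round(1),"upper bottom edge",proj(t,f(46,9)).round(1))
# red extents
for n,d,(r0,r1,c0,c1) in(("top",t,(160,210,235,275)),("scene",s,(165,205,225,265))):
    im=d["image"].astype(int)[r0:r1,c0:c1];m=(im[...,0]>2*im[...,1])&(im[...,0]>70)
    v,u=np.nonzero(m);print(n,"u",u.min()+c0,u.max()+c0,"v",v.min()+r0,v.max()+r0,len(u))
E
```

```text
home 0 0 end [253.4 186.6] [246.7 179.4] upper bottom edge [244.7 187.7]
home 0 2.5 end [252.7 186.5] [246.3 178.7] upper bottom edge [244.  187.6]
home 6 0 end [256. 187.] [248.2 182.4] upper bottom edge [246.2 187.8]
home 6 2.5 end [255.3 186.9] [247.8 181.6] upper bottom edge [245.5 187.7]
home 10 0 end [257.7 187.2] [249.2 184.5] upper bottom edge [247.1 187.9]
home 10 2.5 end [256.9 187.1] [248.7 183.7] upper bottom edge [246.4 187.8]
floor 0 0 end [255.  186.3] [247.5 177.3] upper bottom edge [246.2 187.3]
floor 0 2.5 end [254.3 186.2] [247.1 176.5] upper bottom edge [245.5 187.3]
floor 6 0 end [257.6 186.6] [249.1 180.3] upper bottom edge [247.7 187.5]
floor 6 2.5 end [256.9 186.5] [248.6 179.5] upper bottom edge [246.9 187.4]
floor 10 0 end [259.3 186.8] [250.  182.4] upper bottom edge [248.6 187.6]
floor 10 2.5 end [258.6 186.8] [249.6 181.6] upper bottom edge [247.9 187.5]
top u 247 258 v 182 192 113
scene u 240 253 v 181 191 84
```

```bash
python3 -c "
from workcell import ctrl
print(ctrl.close_job())"
```

```text
the job is handed in; nothing more can be done
None
```

The job is handed in: the key is released in the notch of slot_1 (about bed y = +46.5 mm), bottomed 11 mm below the slot floor, and leans about 10° down-slope within the slot's play. I touched no bystander but took no final picture of the jar or wax block.

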